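# Load the inspection cradle and hold the mirror at its mark

## Task

Check the jaws of the drill chuck: lay the standing chuck gently on its side in the V cradle of the green inspection stand, jaws end towards the hinged mirror, and let go of it. Then take the mirror flap's side handle, swing the flap up until it is in line with the red index arm, and finish while still holding it there, because it drops if released. Leave the red index arm as it is set and do not disturb the sanding pad or the marker.

Things in the scene. Friction and masses are not known exactly. Their poses are not given: they have to be found in the camera images.
- drill_chuck: dark grey drill chuck, 102 mm long, loose, about 0.4 kg. Origin at the centre of its jaws end, own z along its axis from the jaws end to the thin arbor. It starts upright, standing on its jaws end. Body: diameter 43 mm from 22 to 50 mm along z, tapering to 20 mm at the jaws end and to 32 mm at 66 mm; arbor: diameter 16 mm from 70 to 102 mm.
- chuck_mid (a point): point on the chuck's axis 36 mm from its jaws end; a good place to grip. The bench to the right of its start (-y) is open; a fixed blue drawer cabinet 206 mm tall stands behind it to the left (x over 0.66, y over 0.015) and a fixed blue vice 106 mm tall in front of it to the left (x under 0.485, y over -0.04).
- stand: green inspection stand, fixed to the bench. Origin: underside of its base plate (130 mm along own x, from -120 to +130 mm along own y, 12 mm thick). Own x runs along the mirror's hinge, away from the robot; own y points from the cradle to the mirror; z up.
- cradle (a point): in the stand: the middle of the V cradle, at the height where the axis of a lying chuck comes to rest (52 mm above the bench). The black V runs 80 mm along the stand's y (40 mm either way), is open at both ends and only 42 mm wide; its upper rims are 13 mm below this point, so fingers pass on either side of a lying chuck down to the base plate, 40 mm below this point. Axes as the stand's.
- hinge (a point): in the stand: the middle of the mirror's hinge line, 55 mm above the bench, 80 mm from the cradle point along the stand's y. The hinge line runs along the stand's x.
- mirror (a joint): angle of the mirror flap (black plate 100 mm wide, 6 mm thick, reaching 110 mm from the hinge line, with a pale mirror face and a white edge line). 0 = lying level, pointing along the stand's +y; grows as the free edge swings up (1.57 would be upright). It turns freely and falls back to 0 under its weight (0.25 kg) if let go.
- mirror_grip (a point): middle of the flap's side handle, a bare round aluminium rod 12 mm thick and about 50 mm long that sticks out of the flap's free corner towards the robot, parallel to the hinge line (it ends in a black 18 mm knob). It lies 100 mm from the hinge line and 77 mm from the flap's middle towards the stand's -x; being round it can turn between the fingers, so the gripper can stay pointing down.
- index (a joint): angle of the red index arm, measured just as the mirror's angle about the same hinge line: the angle at which the flap is to be held. The arm stands at the far (+x) side of the flap, before a steel arc with white ticks; it is clamped stiffly and must not be moved.
- index_tip (a point): point on the red index arm 100 mm from the hinge line, 75 mm from the flap's middle towards the stand's +x
- sanding_pad: loose grey sanding pad, 64 x 95 x 21 mm, a bystander
- marker: loose white and red marker pen, 17 x 135 x 16 mm, a bystander
There are look-alikes about, which are no part of the job. What is shaped like the drill_chuck but turquoise is not meant.

How it is judged:
By the outcome, as a careful person would: the job done as asked, in the order asked, and still so for the second after the job is handed in, while the arm keeps its last pose, push and grip.
It also fails if it takes over 58 s, if anything falls off the work surface, if the arm or the gripper's body presses on something with over 40 N, if the wrist force passes 120 N, or if a joint passes its speed limit or range.

## Robot

A 7-joint arm with a two-finger parallel gripper is mounted at the origin on a cart in front of the work surface, level with it; the furniture and walls round the work are solid. World frame = base frame: x ahead of the robot, y to its left, z up, the work surface at z = 0. Lengths are in mm, angles in rad, forces in N, time in s.
With the tool pointing down it reaches from about 400 to 875 mm from the base axis. Payload 4.4 kg.
Tool frame: the origin (TCP) lies on the centre line of the jaws, within the pads' length; the fingertips stand 19 mm ahead of it and the grasp point (between the pads) is the TCP; z points along the fingers, y is the line along which they close (so a half turn about z gives the same grasp; the last joint's range is limited). The gripper opens to 85 mm and grips with 20 to 120 N. Pads are 22 mm wide; open, the fingers measure 114 mm over their backs; the gripper's body (76 mm by 85 mm) begins 54 mm behind the grasp point. The pads swing forward as they close: fully open they stand 13 mm farther back than shut.
Start: joints at [1.054, 0.628, 0.038, 1.517, -0.027, 0.996, -0.02], TCP at [283.223, -585.066, 250.313] pointing down, gripper open.
Joint ranges: [-3.06, 3.06], [-0.37, 2.12], [-1.25, 1.32], [0.18, 2.47], [-1.1, 4.24], [0.23, 1.98], [-2.94, 2.94]. Speed limits (rad/s): [2.57, 2.57, 3.14, 3.14, 3.14, 3.14, 3.14].

## Interface

Orientations are given as [roll, pitch, yaw] about the fixed x, y, z axes, in that order (R = Rz(yaw) Ry(pitch) Rx(roll)).
In Python, from cell import ctrl, viewer, silhouettes gives the robot as it stands.
- The arm moves only by the shell command python3 -m creep 'ROWS'. ROWS is JSON, a list of rows, each an object with "jaw": the gripper command: -1 is shut, 1 is fully open, values between are in proportion; "xyz": the shift along the tool's x, y, z in mm, a list of three; "angular": the turn, a rotation vector about the tool's x, y, z in rad, a list of three. In form: [{"jaw": jaw, "xyz": [tx, ty, tz], "angular": [rx, ry, rz]}, ...]. A call has 1 to 12 rows; each row is the pose to reach, as a shift and turn from the pose commanded when the call began, along the tool's axes at that moment; what a row does not reach only later rows make up. A row lasts 1/8 s, in which the tool goes at most 62.5 mm and 10.7 degrees, less where a joint would pass 70% of its speed; a pose out of reach is approached as far as the arm can. A call with a gripper value outside its range is refused whole. The fingers move at their own pace and stop on an object; the grip force is fixed at half the most. Time passes only in rows, so rows that repeat a pose let the fingers close. It gives the time, the measured TCP pose, the force, the opening and the grip force at its end, in the units of the state.
- ctrl.read_state(): the state, without advancing time (a new reading comes with each control period).
- viewer.get_image(name): name is "side" or "top"; returns (picture, depth): 420x560x3 uint8, red, green, blue; 420x560 float32, mm along the optical axis (not along the pixel's ray), 0 where there is no reading.
- viewer.camera_model(name): a dict with "fx", "fy", "cx", "cy" (pixels), "dist" ([k1, k2, p1, p2, k3] as OpenCV has them; the pictures are not rectified), "T" (4x4, takes a point from camera to world coordinates). Camera axes: x right, y down, z forward; pixel columns grow to the right and rows downward; lengths in mm; the calibration is good to about 2 mm. A picture is of the moment at which its call begins. camera_model takes no time and is no camera call.
- ctrl.finish_job(): hands the job in; it is judged then, once.
Trained networks look in the newest picture that a camera, given by its name, has taken for a name from the list of things; names that differ only in an ending like _2 or _b are one class to them, and where a whole thing is asked for, a point or a joint stands for the part that bears it (a point fixed in the world has none). Each returns a list of dicts, best first, with "score" (0 to 1); they miss things now and then, are a little off and sometimes report something else, mostly with a low value. They report only what shows in the picture. A call takes as long as a camera call. They do not tell look-alikes from the thing itself.
- silhouettes(camera, target): "pixels" (420x560 bool, what is visible of it) and "xy" ([column, row] in pixels, amid what is visible of it).
The state is a dict: "clock": time; "qpos": joint angles; "qd": joint speeds; "tau": joint torques, N m; "eef_pos": TCP position; "tool_rot": TCP orientation; "force": force on the tool from outside, world axes, zero at the start; "torque": the same for the moment, N m; "width": finger opening in mm; "gripper_force": force on a finger pad.
Only numpy, scipy, OpenCV 4.12 (cv2) and the standard library are available. Lean on these libraries where they do the work, as an engineer would, in place of code of your own. Each camera call takes 0.05 s, during which the arm holds its last target. There are 200 camera calls.

## Working session

There is one attempt and no reset: what is moved stays moved. The work goes in short steps, Python scripts to look and compute and a shell command to move; the robot and the scene stay as the last step left them, time stands still between calls to the robot, and variables do not carry over. Pictures are saved under pics/ and viewed, at most 10 in all, crops included, and the job is handed in when it is done.

```bash
mkdir -p pics
cat > h.py <<'E'
import numpy as np, cv2
from cell import ctrl, viewer, silhouettes
from scipy.spatial.transform import Rotation as R
def cloud(name,depth):
    m=viewer.camera_model(name);K=np.array([[m['fx'],0,m['cx']],[0,m['fy'],m['cy']],[0,0,1.]])
    v,u=np.mgrid[:420,:560]
    p=cv2.undistortPoints(np.stack([u,v],-1).reshape(-1,1,2).astype(float),K,np.array(m['dist'])).reshape(420,560,2)
    P=np.concatenate([p,np.ones((420,560,1))],-1)*depth[...,None]
    T=np.array(m['T']);return P@T[:3,:3].T+T[:3,3]
def proj(name,X):
    m=viewer.camera_model(name);K=np.array([[m['fx'],0,m['cx']],[0,m['fy'],m['cy']],[0,0,1.]])
    T=np.linalg.inv(np.array(m['T']))
    return cv2.projectPoints(np.atleast_2d(X).astype(float),cv2.Rodrigues(T[:3,:3])[0],T[:3,3],K,np.array(m['dist']))[0].reshape(-1,2)
def save(img,f): cv2.imwrite('pics/'+f,img[...,::-1])
E
python3 - <<'E'
from h import *
s=ctrl.read_state();print({k:np.round(v,3).tolist() for k,v in s.items()})
ims=[]
for c in('top','side'):
    im,d=viewer.get_image(c);W=cloud(c,d);np.savez(c+'.npz',im=im,d=d,W=W);save(im,c+'0.png')
    print(c,np.round(viewer.camera_model(c)['T'],3).tolist(),viewer.camera_model(c)['fx'])
    for n in('drill_chuck','stand','mirror','mirror_grip','index','sanding_pad','marker'):
        for r in silhouettes(c,n):
            m=r['pixels']&(d>0);w=W[m]
            print(c,n,round(r['score'],2),np.round(r['xy']),m.sum(),np.round(np.median(w,0)) if m.any() else '',np.round(np.percentile(w,[3,97],axis=0)).tolist() if m.any() else '')
E
```

```text
{'clock': 0.0, 'qpos': [1.054, 0.629, 0.038, 1.518, -0.027, 0.996, -0.02], 'qd': [0.001, 0.0, 0.0, 0.0, 0.002, -0.0, 0.001], 'tau': [-0.0, -56.34, 1.226, -19.345, 0.011, 0.01, 0.0], 'eef_pos': [282.98, -584.502, 249.395], 'tool_rot': [-3.14, -0.0, 0.451], 'force': [-1.202, -0.793, 0.673], 'torque': [0.019, 0.03, -0.044], 'gripper_force': 0.0, 'width': 85.551}
top [[-0.206, -0.928, 0.31, 79.836], [-0.979, 0.196, -0.061, 302.458], [-0.004, -0.316, -0.949, 1266.454], [0.0, 0.0, 0.0, 1.0]] 497.73347409766143
top drill_chuck 0.72 [391. 160.] 309 [550. -87.  56.] [[536.0, -114.0, -1.0], [576.0, -72.0, 103.0]]
top drill_chuck 0.65 [404. 213.] 303 [389. -80.  58.] [[375.0, -102.0, 21.0], [414.0, -66.0, 103.0]]
top stand 0.81 [266. 202.] 4675 [510. 247.  33.] [[452.0, 120.0, 9.0], [587.0, 350.0, 69.0]]
top mirror 0.96 [247. 198.] 1825 [516. 301.  60.] [[435.0, 242.0, 54.0], [569.0, 352.0, 65.0]]
top mirror_grip 0.82 [247. 202.] 1818 [516. 301.  60.] [[435.0, 241.0, 54.0], [569.0, 352.0, 65.0]]
top index 0.58 [389. 158.] 299 [550. -87.  57.] [[536.0, -113.0, 1.0], [576.0, -72.0, 103.0]]
top in
[... 589 characters left out ...]
, 59.0], [405.0, -72.0, 98.0]]
side drill_chuck 0.59 [318. 156.] 300 [551. -82.  50.] [[536.0, -98.0, 9.0], [570.0, -72.0, 98.0]]
side stand 0.66 [266. 230.] 4331 [504. 281.  28.] [[449.0, 128.0, -1.0], [595.0, 357.0, 79.0]]
side mirror 0.98 [260. 227.] 1583 [511. 309.  57.] [[423.0, 246.0, 52.0], [567.0, 354.0, 60.0]]
side index 0.74 [172. 306.] 334 [552. 553.  13.] [[504.0, 515.0, 9.0], [602.0, 588.0, 16.0]]
side index 0.47 [262. 229.] 4215 [503. 282.  32.] [[449.0, 128.0, 5.0], [590.0, 357.0, 95.0]]
side sanding_pad 0.58 [332. 242.] 834 [356. 222.  20.] [[329.0, 168.0, 4.0], [387.0, 256.0, 23.0]]
side marker 0.63 [172. 305.] 361 [554. 552.  13.] [[505.0, 514.0, 7.0], [604.0, 588.0, 16.0]]
```

Run:
```python
from h import *
a=np.load('top.npz')['im'][100:300,130:450];b=np.load('side.npz')['im'][90:330,120:440]
save(cv2.resize(a,(800,500),interpolation=cv2.INTER_CUBIC),'t1.png');save(cv2.resize(b,(800,600),interpolation=cv2.INTER_CUBIC),'s1.png')
```

```text
(no output)
```

View pics/t1.png

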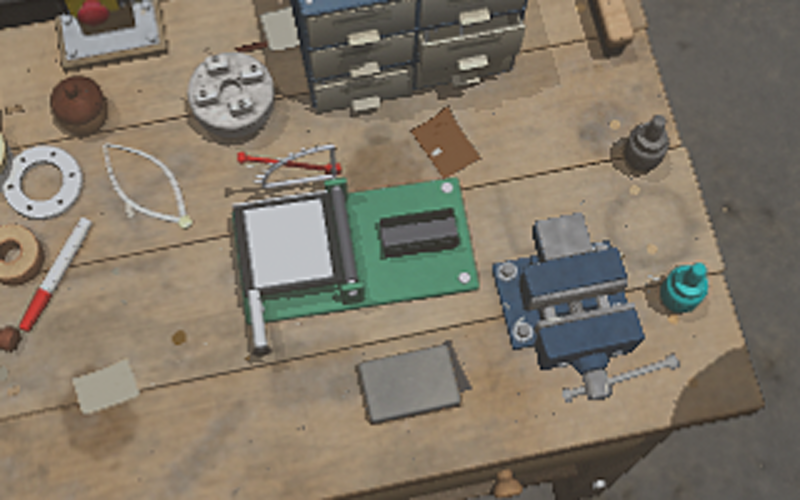

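View pics/s1.png

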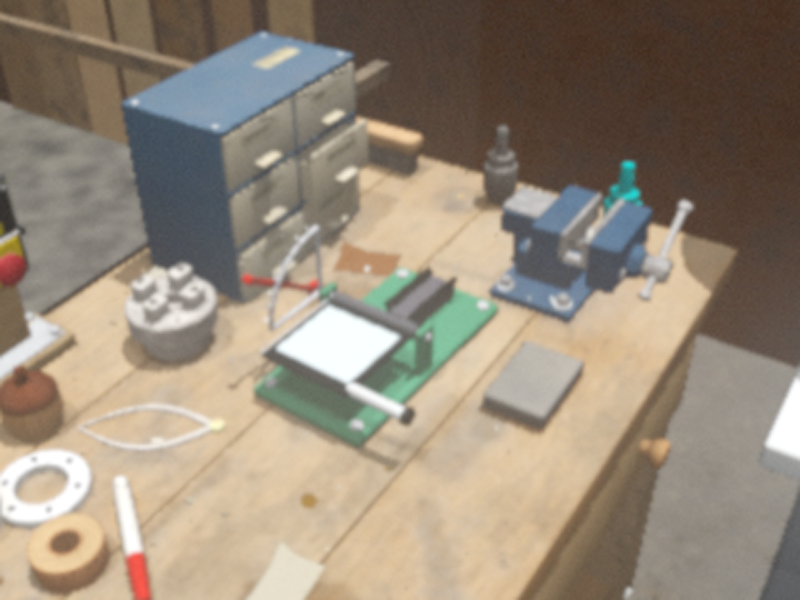

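The top crop shows the dark chuck at about (645,145), with the turquoise look-alike at (685,285). The stand sits at about (355,250), with the handle rod at (260,325) and the red arm from (240,158) to (338,168). Next I'll measure these precisely.

Run:
```python
from h import *
from scipy.optimize import minimize,least_squares
for c in('top','side'):
    f=np.load(c+'.npz');im,d,W=f['im'],f['d'],f['W'];hsv=cv2.cvtColor(im,cv2.COLOR_RGB2HSV)
    near=(d>0)&(abs(W[...,0]-520)<130)&(abs(W[...,1]-240)<150)
    g=near&(hsv[...,0]>45)&(hsv[...,0]<85)&(hsv[...,1]>90)&(abs(W[...,2]-12)<7)
    gu=cv2.morphologyEx(g.astype(np.uint8),cv2.MORPH_OPEN,np.ones((2,2)))>0
    P=W[gu];r=cv2.minAreaRect(P[:,:2].astype(np.float32));print(c,'green',gu.sum(),r,'z',np.median(P[:,2]))
    hull=cv2.convexHull(P[:,:2].astype(np.float32))
    hue=(hsv[...,0]<8)|(hsv[...,0]>172)
    rd=near&hue&(hsv[...,1]>150)&(hsv[...,2]>80)
    rd2=hue&(hsv[...,1]>150)&(hsv[...,2]>80);n,l,st,ce=cv2.connectedComponentsWithStats(rd2.astype(np.uint8))
    for i in range(1,n):
        if st[i,4]>12:
            w=W[l==i];print(' red',st[i],np.round(np.median(w,0)))
            if abs(np.median(w[:,0])-600)<60 and abs(np.median(w[:,1])-290)<70:
                yy,xx=np.where(l==i);print(np.c_[xx,yy,np.round(W[l==i])].astype(int).tolist())
    for r in silhouettes(c,'drill_chuck'):
        w=W[r['pixels']&(d>0)]
        if abs(np.median(w[:,0])-550)<30:
            a=w[(w[:,2]>76)&(w[:,2]<98)];b=w[(w[:,2]>22)&(w[:,2]<50)];t=w[w[:,2]>99]
            for nm,q,rad in(('arb',a,8),('body',b,21.5)):
                k=least_squares(lambda p:np.hypot(*(q[:,:2]-p).T)-rad,[560,-90],loss='soft_l1');print(nm,len(q),k.x,k.cost)
            print('top',t.mean(0) if len(t) else 0)
```

```text
top green 1492 ((356.1827087402344, 270.4652099609375), (192.49588012695312, 522.0247192382812), 63.154815673828125) z 12.564641763470945
 red [162 103  10   3  17] [775. 449. 150.]
 red [225 161  16   4  28] [596. 321. 116.]
[[225, 161, 601, 334, 124], [226, 161, 601, 331, 123], [227, 161, 598, 329, 128], [225, 162, 597, 334, 126], [226, 162, 597, 332, 126], [227, 162, 596, 329, 126], [225, 163, 595, 335, 125], [226, 163, 595, 332, 124], [227, 163, 595, 330, 123], [228, 163, 595, 327, 122], [229, 163, 598, 325, 114], [230, 163, 597, 323, 115], [231, 163, 595, 320, 119], [232, 163, 596, 318, 114], [233, 163, 596, 315, 113], [234, 163, 594, 313, 116], [235, 163, 599, 310, 104], [236, 163, 598, 308, 105], [226, 164, 592, 333, 124], [227, 164, 593, 330, 120], [233, 164, 596, 316, 107], [234, 164, 595, 313, 109], [235, 164, 595, 311, 109], [236, 164, 594, 308, 108], [237, 164, 594, 306, 107], [238, 164, 597, 303, 100], [239, 164, 596, 301, 101], [240, 164, 597, 299, 98]]
 red [138 216  12  16  85] [520. 576.  15.]
arb 28 [557.54413218 -93.19835186] 11.660629566455949
body 71 [557.59631709 -93.55128292] 27.011257222201465
top [554.95622307 -90.96343007 103.01064318]
side green 0 ((0.0, 0.0), (0.0, 0.0), 0.0) z nan
 red [118 192  11  10  47] [773. 454. 144.]
 red [171 312   9  18 104] [518. 578.  14.]
arb 40 [557.01075809 -94.01062317] 30.237876491885988
body 111 [557.18954703 -94.59702812] 74.60426600424981
top [554.72653495 -90.68147393 101.00727675]
  return _methods._mean(a, axis=axis, dtype=dtype,
  ret = ret.dtype.type(ret / rcount)
```

Run:
```python
from h import *
from scipy.optimize import least_squares
for c in('top','side'):
    f=np.load(c+'.npz');im,d,W=f['im'],f['d'],f['W'];hsv=cv2.cvtColor(im,cv2.COLOR_RGB2HSV)
    near=(d>0)&(abs(W[...,0]-520)<110)&(abs(W[...,1]-240)<150)
    g=near&(hsv[...,0]>40)&(hsv[...,0]<95)&(hsv[...,1]>60)
    g&=(abs(W[...,2]-12)<8)
    n,l,st,ce=cv2.connectedComponentsWithStats(g.astype(np.uint8))
    keep=np.isin(l,[i for i in range(1,n) if st[i,4]>25])
    P=W[keep];print(c,keep.sum(),'z',np.median(P[:,2]) if len(P) else '')
    if len(P):
        r=cv2.minAreaRect(P[:,:2].astype(np.float32));print(r,np.round(cv2.boxPoints(r)).tolist())
    m=near&(abs(W[...,2]-60)<9)&(W[...,1]>235)
    br=m&(hsv[...,2]>150)&(hsv[...,1]<60)
    n,l,st,ce=cv2.connectedComponentsWithStats(br.astype(np.uint8));i=1+np.argmax(st[1:,4]);P=W[l==i]
    r=cv2.minAreaRect(P[:,:2].astype(np.float32));print('pale',st[i,4],r,P.mean(0))
    A=np.c_[P[:,:2],np.ones(len(P))];print('plane',np.linalg.lstsq(A,P[:,2],rcond=None)[0])
    # dark V
    v=near&(W[...,1]<225)&(W[...,1]>120)&(W[...,2]>20)&(W[...,2]<50)&(hsv[...,2]<90)
    P=W[v];print('V',v.sum(),cv2.minAreaRect(P[:,:2].astype(np.float32)))
    # rod
    rod=near&(W[...,0]<462)&(abs(W[...,2]-58)<12)&(W[...,1]>280);P=W[rod];mu=P.mean(0)
    print('rod',rod.sum(),mu,P.min(0),P.max(0),np.linalg.svd(P-mu)[2][0])
```

```text
top 1812 z 12.64004653931795
((516.3734741210938, 225.14730834960938), (227.7809600830078, 129.85769653320312), 87.45940399169922) [[446.0, 114.0], [576.0, 108.0], [586.0, 336.0], [457.0, 342.0]]
pale 966 ((521.582275390625, 302.615234375), (79.84058380126953, 86.61790466308594), 87.81336212158203) [520.59411642 302.78793472  59.64433446]
plane [-3.54485493e-03  7.37452229e-03  5.92568487e+01]
V 251 ((513.8458251953125, 165.0288848876953), (79.07821655273438, 40.890750885009766), 87.20880126953125)
rod 103 [433.72554761 348.06702091  60.9757135 ] [410.72939608 340.41197743  51.18722693] [460.89313917 358.12155073  66.82261229] [-0.99931977  0.03645192  0.00559121]
side 723 z 10.474344866948513
((515.6381225585938, 230.27536010742188), (233.64752197265625, 126.17718505859375), 87.1412582397461) [[447.0, 117.0], [573.0, 110.0], [584.0, 344.0], [458.0, 350.0]]
pale 1162 ((504.1754150390625, 298.270751953125), (112.3741455078125, 177.68443298339844), 88.84416961669922) [519.20956215 305.76397095  57.01036873]
plane [-3.96958296e-03  8.41211729e-04  5.88142019e+01]
V 0 ((0.0, 0.0), (0.0, 0.0), 0.0)
rod 137 [432.40226005 351.67652315  56.88472121] [410.72035855 343.16941961  48.67404595] [461.4833824  358.98983728  63.78522201] [-0.99918007  0.03537851 -0.01968645]
```

```bash
cat >> h.py <<'E'
def Rg(d,th):  # tool rot: approach azimuth d, th below horizontal (deg), tool x downish
    d,th=np.radians([d,th]);D=np.array([np.cos(d),np.sin(d),0]);Z=np.array([0,0,1.])
    z=np.cos(th)*D-np.sin(th)*Z;x=-np.cos(th)*Z-np.sin(th)*D
    return np.c_[x,np.cross(z,x),z]
def go(p,Rt,s=None):
    s=s or ctrl.read_state();p0=np.array(s['eef_pos']);R0=R.from_euler('xyz',s['tool_rot']).as_matrix()
    print('xyz',np.round(R0.T@(np.array(p)-p0),1).tolist(),'rv',np.round(R.from_matrix(R0.T@Rt).as_rotvec(),3).tolist(),'| q',np.round(s['qpos'],2).tolist(),'p',np.round(p0,1))
E
python3 - <<'E'
from h import *
go([400,-300,260],Rg(130-180,90))
E
```

```text
xyz [229.3, -205.7, -9.7] rv [0.0, -0.0, -1.818] | q [1.05, 0.63, 0.04, 1.52, -0.03, 1.0, -0.02] p [ 283.2 -585.   250.3]
```

```bash
python3 -m creep '[{"jaw":1,"xyz":[50,-45,-5],"angular":[0,0,-0.18]},{"jaw":1,"xyz":[100,-90,-8],"angular":[0,0,-0.36]},{"jaw":1,"xyz":[150,-135,-10],"angular":[0,0,-0.54]},{"jaw":1,"xyz":[200,-180,-10],"angular":[0,0,-0.72]},{"jaw":1,"xyz":[229,-206,-10],"angular":[0,0,-0.9]},{"jaw":1,"xyz":[229,-206,-10],"angular":[0,0,-1.08]},{"jaw":1,"xyz":[229,-206,-10],"angular":[0,0,-1.26]},{"jaw":1,"xyz":[229,-206,-10],"angular":[0,0,-1.44]},{"jaw":1,"xyz":[229,-206,-10],"angular":[0,0,-1.62]},{"jaw":1,"xyz":[229,-206,-10],"angular":[0,0,-1.8]},{"jaw":1,"xyz":[229,-206,-10],"angular":[0,0,-1.82]}]'
python3 - <<'E'
from h import *
T=Rg(35,32)
p=np.array([557,-93.5,36])-130*T[:,2]
go([430,-230,240],Rg(35,90)); go(p,T);print(p)
E
```

```text
clock: 2.28
eef_pos: [399.5, -300.1, 260.4]
tool_rot: [3.141, 0.0, 2.27]
force: [-0.7, -0.4, 0.2]
width: 85.4
gripper_force: 0.0
xyz [34.1, 68.4, 20.4] rv [0.0, 0.0, -1.483] | q [0.93, 0.43, -0.48, 1.91, 0.26, 0.86, 1.02] p [ 399.5 -300.1  260.4]
xyz [66.6, 143.6, 155.5] rv [-0.745, -0.814, -1.345] | q [0.93, 0.43, -0.48, 1.91, 0.26, 0.86, 1.02] p [ 399.5 -300.1  260.4]
[ 466.69155689 -156.73465263  104.88950435]
```

```bash
python3 -m creep '[{"jaw":1,"xyz":[20,40,0],"angular":[0,0,-0.18]},{"jaw":1,"xyz":[30,65,0],"angular":[0,0,-0.36]},{"jaw":1,"xyz":[30,65,0],"angular":[0,0,-0.54]},{"jaw":1,"xyz":[30,65,0],"angular":[0,0,-0.72]},{"jaw":1,"xyz":[30,65,0],"angular":[0,0,-0.9]},{"jaw":1,"xyz":[30,65,0],"angular":[0,0,-1.08]},{"jaw":1,"xyz":[30,65,0],"angular":[0,0,-1.26]},{"jaw":1,"xyz":[30,65,0],"angular":[0,0,-1.44]},{"jaw":1,"xyz":[30,65,0],"angular":[0,0,-1.48]},{"jaw":1,"xyz":[30,65,0],"angular":[0,0,-1.48]}]'
python3 - <<'E'
from h import *
T=Rg(35,32)
p=np.array([557,-93.5,36])-130*T[:,2]
go(p,T);print(p)
E
```

```text
clock: 3.52
eef_pos: [430.0, -235.1, 260.3]
tool_rot: [3.141, -0.0, -2.536]
force: [0.1, 0.0, 0.2]
width: 85.4
gripper_force: 0.0
xyz [-74.8, 43.5, 155.4] rv [-0.003, -1.012, -0.005] | q [1.05, 0.51, -0.89, 1.92, 0.49, 0.94, 2.1] p [ 430.  -235.1  260.3]
[ 466.69155689 -156.73465263  104.88950435]
```

```bash
python3 -m creep '[{"jaw":1,"xyz":[-12,7,25],"angular":[0,-0.17,0]},{"jaw":1,"xyz":[-25,14,50],"angular":[0,-0.34,0]},{"jaw":1,"xyz":[-37,21,75],"angular":[0,-0.51,0]},{"jaw":1,"xyz":[-50,28,100],"angular":[0,-0.68,0]},{"jaw":1,"xyz":[-62,35,120],"angular":[0,-0.85,0]},{"jaw":1,"xyz":[-75,43,140],"angular":[0,-1.01,0]},{"jaw":1,"xyz":[-75,43,155],"angular":[0,-1.01,0]},{"jaw":1,"xyz":[-75,43,155],"angular":[0,-1.01,0]},{"jaw":1,"xyz":[-75,43,155],"angular":[0,-1.01,0]}]'
python3 - <<'E'
from h import *
T=Rg(35,32)
go(np.array([557,-93.5,36]),T)
for c in('top','side'):
    im,d=viewer.get_image(c);save(im,c+'2.png')
E
```

```text
clock: 4.65
eef_pos: [468.1, -157.1, 105.1]
tool_rot: [-3.141, 1.012, -2.532]
force: [-0.7, -0.6, -0.2]
width: 85.5
gripper_force: 0.0
xyz [0.6, 1.4, 129.3] rv [-0.002, -0.0, -0.001] | q [1.6, 1.41, -1.25, 2.33, 2.09, 0.24, 1.11] p [ 468.1 -157.1  105.1]
```

Run:
```python
import cv2,numpy as np
a=cv2.imread('pics/top2.png')[110:310,300:560];b=cv2.imread('pics/side2.png')[80:280,250:510]
cv2.imwrite('pics/c2.png',np.hstack([cv2.resize(a,(400,308)),cv2.resize(b,(400,308))]))
```

```text
(no output)
```

View pics/c2.png

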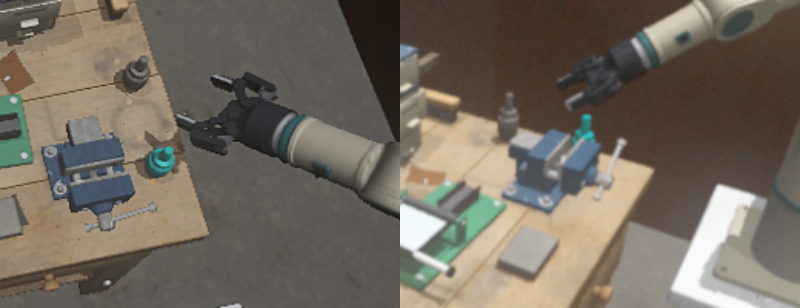

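The gripper at (190,120) is aimed at the dark chuck at (138,72) and clears the turquoise one. I'll advance now.

```bash
python3 -m creep '[{"jaw":1,"xyz":[0,0,25],"angular":[0,0,0]},{"jaw":1,"xyz":[0,1,50],"angular":[0,0,0]},{"jaw":1,"xyz":[0,1,75],"angular":[0,0,0]},{"jaw":1,"xyz":[0,1,95],"angular":[0,0,0]},{"jaw":1,"xyz":[0,1,110],"angular":[0,0,0]},{"jaw":1,"xyz":[0,1,120],"angular":[0,0,0]},{"jaw":1,"xyz":[0,1,128],"angular":[0,0,0]},{"jaw":1,"xyz":[0,1,128],"angular":[0,0,0]}]'
python3 - <<'E'
from h import *
T=Rg(35,32)
go(np.array([557,-93.5,36]),T)
for c in('top','side'):
    im,d=viewer.get_image(c);W=cloud(c,d)
    for r in silhouettes(c,'drill_chuck'):
        w=W[r['pixels']&(d>0)];w=w[w[:,2]>80]
        if len(w):print(c,r['score'],len(w),w.mean(0))
E
```

```text
clock: 5.75
eef_pos: [555.3, -94.0, 37.2]
tool_rot: [3.141, 1.01, -2.533]
force: [0.2, -0.8, -0.8]
width: 85.4
gripper_force: 0.0
xyz [0.1, -0.6, 2.0] rv [-0.001, -0.003, -0.001] | q [1.36, 1.6, -1.24, 2.25, 2.48, 0.43, 0.78] p [555.3 -94.   37.2]
top 0.86 45 [393.43448221 -84.22063607  97.14906119]
top 0.76 41 [554.13587358 -90.23556605  94.92186903]
side 0.74 46 [392.08858517 -84.30299059  91.96228223]
side 0.66 41 [554.93405976 -90.63356507  91.03758065]
```

```bash
python3 -m creep '[{"jaw":-1,"xyz":[0,0,2],"angular":[0,0,0]},{"jaw":-1,"xyz":[0,0,2],"angular":[0,0,0]},{"jaw":-1,"xyz":[0,0,2],"angular":[0,0,0]},{"jaw":-1,"xyz":[0,0,2],"angular":[0,0,0]},{"jaw":-1,"xyz":[0,0,2],"angular":[0,0,0]},{"jaw":-1,"xyz":[0,0,2],"angular":[0,0,0]},{"jaw":-1,"xyz":[0,0,2],"angular":[0,0,0]},{"jaw":-1,"xyz":[0,0,2],"angular":[0,0,0]}]' && python3 -m creep '[{"jaw":-1,"xyz":[-10,0,-7],"angular":[0,0,0]},{"jaw":-1,"xyz":[-25,0,-16],"angular":[0,0,0]},{"jaw":-1,"xyz":[-50,0,-31],"angular":[0,0,0]},{"jaw":-1,"xyz":[-85,0,-53],"angular":[0,0,0]},{"jaw":-1,"xyz":[-127,0,-79],"angular":[0,0,0]},{"jaw":-1,"xyz":[-170,0,-106],"angular":[0,0,0]},{"jaw":-1,"xyz":[-170,0,-106],"angular":[0,0,0]}]'
python3 - <<'E'
from h import *
go([540,0,250],Rg(35,122))
T=Rg(-90-2.6,122);print(T)
go([513.5,165,150],T)
E
```

```text
clock: 6.95
eef_pos: [557.1, -93.5, 36.5]
tool_rot: [-3.14, 1.01, -2.531]
force: [0.9, -3.4, 4.8]
width: 40.5
gripper_force: 60.1
clock: 7.82
eef_pos: [552.3, -77.5, 227.2]
tool_rot: [-3.118, 1.013, -2.531]
force: [-0.6, -0.6, -3.8]
width: 40.4
gripper_force: 61.8
xyz [-37.6, 71.0, 15.4] rv [-0.018, 1.572, -0.018] | q [1.31, 1.02, -1.24, 2.33, 2.98, 0.23, -0.2] p [552.3 -77.5 227.2]
[[ 0.03847     0.99897057  0.02403872]
 [ 0.84717509 -0.04536299  0.52937375]
 [ 0.52991926  0.         -0.8480481 ]]
xyz [8.7, 223.9, 126.8] rv [0.523, 0.85, 2.295] | q [1.31, 1.02, -1.24, 2.33, 2.98, 0.23, -0.2] p [552.3 -77.5 227.2]
```

```bash
python3 -m creep '[{"jaw":-1,"xyz":[-5,0,-3],"angular":[0,0.12,0]},{"jaw":-1,"xyz":[-10,0,-6],"angular":[0,0.26,0]},{"jaw":-1,"xyz":[-15,0,-10],"angular":[0,0.4,0]},{"jaw":-1,"xyz":[-20,0,-13],"angular":[0,0.54,0]},{"jaw":-1,"xyz":[-20,0,-13],"angular":[0,0.68,0]},{"jaw":-1,"xyz":[-20,0,-13],"angular":[0,0.82,0]},{"jaw":-1,"xyz":[-20,0,-13],"angular":[0,0.96,0]},{"jaw":-1,"xyz":[-20,0,-13],"angular":[0,1.01,0]},{"jaw":-1,"xyz":[-20,0,-13],"angular":[0,1.01,0]}]'
python3 - <<'E'
from h import *
go([530,40,260],Rg(-25,90))
go([520,100,260],Rg(-92.6,90))
E
```

```text
clock: 8.95
eef_pos: [551.4, -77.7, 251.7]
tool_rot: [-3.113, 0.109, -2.555]
force: [2.4, -1.5, -4.7]
width: 39.9
gripper_force: 61.6
xyz [-48.0, 109.8, -6.2] rv [0.03, 0.114, 1.02] | q [0.81, 0.68, -1.13, 1.85, 0.74, 0.97, 1.55] p [551.4 -77.7 251.7]
xyz [-72.7, 165.3, -5.0] rv [0.104, 0.092, 2.199] | q [0.81, 0.68, -1.13, 1.85, 0.74, 0.97, 1.55] p [551.4 -77.7 251.7]
```

```bash
python3 -m creep '[{"jaw":-1,"xyz":[0,5,-10],"angular":[0.0,0.01,0.16]},{"jaw":-1,"xyz":[-5,20,-15],"angular":[0.01,0.02,0.34]},{"jaw":-1,"xyz":[-12,35,-15],"angular":[0.02,0.03,0.52]},{"jaw":-1,"xyz":[-20,50,-15],"angular":[0.03,0.04,0.7]},{"jaw":-1,"xyz":[-28,65,-15],"angular":[0.04,0.05,0.88]},{"jaw":-1,"xyz":[-36,80,-15],"angular":[0.05,0.06,1.06]},{"jaw":-1,"xyz":[-44,100,-15],"angular":[0.06,0.07,1.24]},{"jaw":-1,"xyz":[-52,120,-15],"angular":[0.07,0.08,1.42]},{"jaw":-1,"xyz":[-60,135,-15],"angular":[0.08,0.09,1.6]},{"jaw":-1,"xyz":[-68,150,-15],"angular":[0.09,0.09,1.78]},{"jaw":-1,"xyz":[-73,165,-15],"angular":[0.1,0.09,1.96]},{"jaw":-1,"xyz":[-73,165,-15],"angular":[0.1,0.09,2.2]}]'
python3 - <<'E'
from h import *
go([513.5,165,150],Rg(-92.6,122))
E
```

```text
clock: 10.45
eef_pos: [519.5, 100.0, 268.0]
tool_rot: [3.136, -0.003, 1.571]
force: [-0.6, -0.8, -4.4]
width: 40.3
gripper_force: 61.9
xyz [64.6, -6.7, 118.2] rv [-0.007, 0.555, 0.046] | q [0.13, 0.48, -0.55, 1.83, 0.3, 0.92, -0.55] p [519.5 100.  268. ]
```

```bash
python3 -m creep '[{"jaw":-1,"xyz":[10,-1,15],"angular":[0,0.12,0.01]},{"jaw":-1,"xyz":[25,-3,35],"angular":[0,0.24,0.02]},{"jaw":-1,"xyz":[40,-5,55],"angular":[0,0.36,0.03]},{"jaw":-1,"xyz":[55,-6,75],"angular":[0,0.48,0.04]},{"jaw":-1,"xyz":[65,-7,95],"angular":[-0.01,0.555,0.05]},{"jaw":-1,"xyz":[65,-7,108],"angular":[-0.01,0.555,0.05]},{"jaw":-1,"xyz":[65,-7,108],"angular":[-0.01,0.555,0.05]},{"jaw":-1,"xyz":[65,-7,108],"angular":[-0.01,0.555,0.05]}]'
python3 - <<'E'
from h import *
go([513.5,165,150],Rg(-92.6,122))
out=[]
for c in('top','side'):
    im,d=viewer.get_image(c);W=cloud(c,d);np.savez(c+'3.npz',im=im,d=d,W=W)
    u,v=proj(c,[513,165,160])[0].astype(int);print(c,u,v)
    x0,y0=max(u-60,0),max(v-55,0);out.append(cv2.resize(im[y0:y0+110,x0:x0+120],(400,367),interpolation=cv2.INTER_CUBIC))
    for r in silhouettes(c,'drill_chuck'):
        w=W[r['pixels']&(d>0)]
        if len(w)>5: print(c,round(r['score'],2),np.round(r['xy']),len(w),np.median(w,0).round(),np.percentile(w,[3,97],axis=0).round().tolist())
save(np.hstack(out),'c3.png')
E
```

```text
clock: 11.45
eef_pos: [516.2, 164.1, 162.7]
tool_rot: [3.132, -0.557, 1.53]
force: [0.8, -0.5, -4.7]
width: 39.9
gripper_force: 61.9
xyz [-6.0, -2.8, 11.1] rv [0.007, 0.002, 0.004] | q [0.5, 0.78, -0.84, 2.02, 0.01, 0.42, -0.19] p [516.2 164.1 162.7]
top 299 174
top 0.69 [404. 213.] 292 [389. -80.  59.] [[375.0, -101.0, 26.0], [411.0, -67.0, 103.0]]
top 0.65 [298. 173.] 319 [513. 176. 180.] [[497.0, 148.0, 164.0], [532.0, 200.0, 187.0]]
side 288 164
side 0.76 [286. 161.] 315 [508. 186. 173.] [[495.0, 143.0, 151.0], [525.0, 202.0, 183.0]]
side 0.59 [369. 168.] 160 [394. -82.  67.] [[377.0, -1009.0, -455.0], [654.0, -69.0, 101.0]]
```

View pics/c3.png

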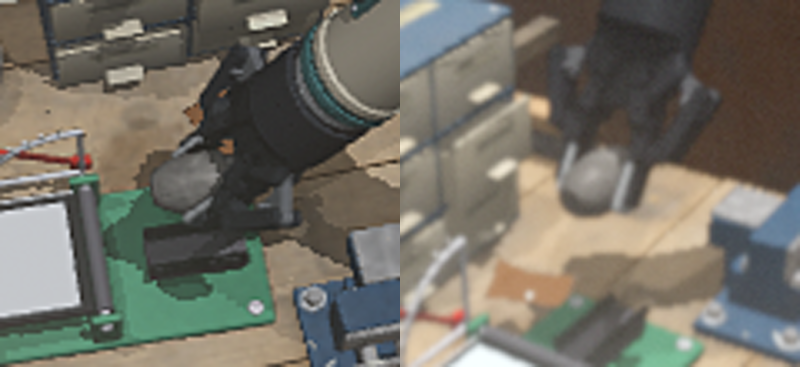

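```bash
cat > fit.py <<'E'
from h import *
from scipy.optimize import least_squares
def chuckfit(W,mask,J0,a0):
    w=W[mask];w=w[np.linalg.norm(w-(J0+45*a0),axis=1)<70]
    az0=np.arctan2(a0[1],a0[0]);el0=np.arcsin(a0[2])
    def f(p):
        a=np.array([np.cos(p[3])*np.cos(p[4]),np.sin(p[3])*np.cos(p[4]),np.sin(p[4])])
        q=w-p[:3];s=q@a;rho=np.linalg.norm(q-s[:,None]*a,axis=1)
        r=np.interp(s,[0,22,50,66,70,70.1,102],[10,21.5,21.5,16,16,8,8])
        e=np.where(s<0,np.hypot(s,np.maximum(rho-10,0)),rho-r)
        return np.r_[e,((p-np.r_[J0,az0,el0])/[15,15,15,.3,.5])]
    k=least_squares(f,np.r_[J0,az0,el0],loss='soft_l1',f_scale=2);p=k.x
    return p,len(w),np.median(abs(f(p)[:len(w)]))
E
python3 - <<'E'
from fit import *
s=ctrl.read_state();R0=R.from_euler('xyz',s['tool_rot']).as_matrix();th=np.radians(32)
a0=R0@np.array([-np.cos(th),0,-np.sin(th)]);J0=np.array(s['eef_pos'])-36*a0;print(J0,a0,np.arctan2(a0[1],a0[0]),np.arcsin(a0[2]))
for c in('top','side'):
    f=np.load(c+'3.npz');viewer
    for r in silhouettes(c,'drill_chuck'):
        if abs(r['xy'][0]-290)<20: print(c,[np.round(x,3) for x in chuckfit(f['W'],r['pixels']&(f['d']>0),J0,a0)])
E
```

```text
[517.84146832 199.70975382 162.65309813] [-0.04602667 -0.99893873  0.00171839] -1.616839334981433 0.0017183866226468567
top [array([ 5.17759e+02,  2.02920e+02,  1.63680e+02, -1.62300e+00,
       -2.10000e-02]), np.int64(319), np.float64(1.155)]
side [array([ 5.15567e+02,  2.01741e+02,  1.62342e+02, -1.56300e+00,
       -2.70000e-02]), np.int64(312), np.float64(1.042)]
```

```bash
python3 -m creep '[{"jaw":-1,"xyz":[-10,-2,17],"angular":[0,-0.02,0]},{"jaw":-1,"xyz":[-22,-2,35],"angular":[0,-0.02,0]},{"jaw":-1,"xyz":[-34,-2,54],"angular":[0,-0.02,0]},{"jaw":-1,"xyz":[-44,-2,70],"angular":[0,-0.02,0]},{"jaw":-1,"xyz":[-50,-2,79],"angular":[0,-0.02,0]},{"jaw":-1,"xyz":[-53,-2,85],"angular":[0,-0.02,0]},{"jaw":-1,"xyz":[-53,-2,85],"angular":[0,-0.02,0]}]'
python3 - <<'E'
from fit import *
s=ctrl.read_state();R0=R.from_euler('xyz',s['tool_rot']).as_matrix();th=np.radians(32)
a0=R0@np.array([-np.cos(th),0,-np.sin(th)]);J0=np.array(s['eef_pos'])-36*a0;print(J0,s['force'],s['eef_pos'],s['tool_rot'])
for c in('top','side'):
    im,d=viewer.get_image(c);W=cloud(c,d)
    for r in silhouettes(c,'drill_chuck'):
        if r['xy'][0]<330: print(c,[np.round(x,3) for x in chuckfit(W,r['pixels']&(d>0),J0,a0)])
E
```

```text
clock: 12.62
eef_pos: [514.4, 163.5, 61.5]
tool_rot: [3.135, -0.538, 1.528]
force: [-0.9, 0.8, -3.9]
width: 40.4
gripper_force: 61.9
[516.11845823 199.49695213  60.71621315] [-0.85377259  0.75515277 -3.91686806] [514.43286414 163.54392801  61.45026322] [ 3.13481972 -0.53810323  1.52753723]
top [array([ 5.16205e+02,  2.01875e+02,  6.28860e+01, -1.63100e+00,
       -4.20000e-02]), np.int64(251), np.float64(1.347)]
side [array([ 5.14224e+02,  2.01312e+02,  6.08220e+01, -1.56600e+00,
       -2.40000e-02]), np.int64(289), np.float64(1.034)]
```

```bash
python3 -m creep '[{"jaw":-1,"xyz":[-1.5,0,2.5],"angular":[0,-0.015,0]},{"jaw":-1,"xyz":[-3,0,4.2],"angular":[0,-0.015,0]},{"jaw":-1,"xyz":[-3.7,0,5.9],"angular":[0,-0.015,0]},{"jaw":-1,"xyz":[-3.7,0,5.9],"angular":[0,-0.015,0]}]'; python3 -m creep '[{"jaw":-1,"xyz":[-0.5,0,0.8],"angular":[0,0,0]},{"jaw":-1,"xyz":[-0.5,0,0.8],"angular":[0,0,0]}]'
```

```text
clock: 13.32
eef_pos: [514.4, 163.2, 54.8]
tool_rot: [3.135, -0.522, 1.528]
force: [-0.3, 1.1, -3.6]
width: 40.0
gripper_force: 61.9
clock: 13.58
eef_pos: [514.4, 163.3, 53.8]
tool_rot: [3.135, -0.523, 1.528]
force: [0.7, -0.4, -3.9]
width: 40.4
gripper_force: 61.9
```

```bash
python3 -m creep '[{"jaw":-1,"xyz":[-0.6,0,0.9],"angular":[0,0,0]},{"jaw":-1,"xyz":[-0.6,0,0.9],"angular":[0,0,0]}]';  python3 -m creep '[{"jaw":-1,"xyz":[-0.5,0,0.8],"angular":[0,0,0]},{"jaw":-1,"xyz":[-0.5,0,0.8],"angular":[0,0,0]}]'
```

```text
clock: 13.82
eef_pos: [514.8, 163.5, 53.1]
tool_rot: [3.134, -0.523, 1.528]
force: [-0.3, -0.6, 0.2]
width: 39.7
gripper_force: 62.6
clock: 14.08
eef_pos: [515.0, 163.5, 52.8]
tool_rot: [3.133, -0.523, 1.528]
force: [-1.5, -4.0, 7.3]
width: 40.5
gripper_force: 63.8
```

```bash
python3 -m creep '[{"jaw":-0.02,"xyz":[0,0,0],"angular":[0,0,0]},{"jaw":0.05,"xyz":[0,0,0],"angular":[0,0,0]},{"jaw":0.15,"xyz":[0,0,0],"angular":[0,0,0]},{"jaw":0.3,"xyz":[0,0,0],"angular":[0,0,0]},{"jaw":0.6,"xyz":[0,0,0],"angular":[0,0,0]},{"jaw":0.6,"xyz":[0,0,0],"angular":[0,0,0]},{"jaw":0.6,"xyz":[0,0,0],"angular":[0,0,0]}]'
python3 - <<'E'
from fit import *
s=ctrl.read_state()
a0=np.array([-.047,-.999,0]);J0=np.array([515.5,201,52])
out=[]
for c in('top','side'):
    im,d=viewer.get_image(c);W=cloud(c,d)
    for r in silhouettes(c,'drill_chuck'):
        if r['xy'][0]<330: print(c,[np.round(x,3) for x in chuckfit(W,r['pixels']&(d>0),J0,a0)])
    u,v=proj(c,[515,165,60])[0].astype(int)
    x0,y0=u-60,v-55;out.append(cv2.resize(im[y0:y0+110,x0:x0+120],(400,367),interpolation=cv2.INTER_CUBIC))
save(np.hstack(out),'c4.png')
E
```

```text
clock: 14.95
eef_pos: [514.4, 163.2, 51.7]
tool_rot: [3.135, -0.523, 1.527]
force: [0.5, -0.4, -0.9]
width: 68.5
gripper_force: 0.0
top [array([ 5.1546e+02,  2.0130e+02,  5.4707e+01, -1.5900e+00, -5.0000e-02]), np.int64(296), np.float64(1.221)]
side [array([ 5.14973e+02,  2.00735e+02,  5.21480e+01, -1.58900e+00,
       -3.30000e-02]), np.int64(370), np.float64(0.945)]
```

View pics/c4.png

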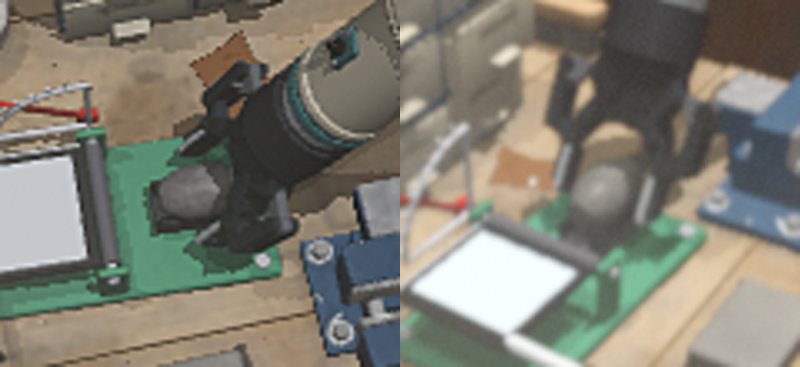

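Released: the chuck now lies in the V with its jaws towards the mirror (left crop around (200,190)). I'll withdraw along the tool axis.

```bash
python3 -m creep '[{"jaw":0.6,"xyz":[0,0,-10],"angular":[0,0,0]},{"jaw":0.6,"xyz":[0,0,-25],"angular":[0,0,0]},{"jaw":0.6,"xyz":[0,0,-50],"angular":[0,0,0]},{"jaw":0.8,"xyz":[0,0,-90],"angular":[0,0,0]},{"jaw":1,"xyz":[0,0,-130],"angular":[0,0,0]},{"jaw":1,"xyz":[0,0,-170],"angular":[0,0,0]},{"jaw":1,"xyz":[0,0,-190],"angular":[0,0,0]},{"jaw":1,"xyz":[0,0,-190],"angular":[0,0,0]}]'
python3 - <<'E'
from fit import *
a0=np.array([-.047,-.999,0]);J0=np.array([515.5,201,52])
for c in('top','side'):
    im,d=viewer.get_image(c);W=cloud(c,d);np.savez(c+'5.npz',im=im,d=d,W=W)
    for r in silhouettes(c,'drill_chuck'):
        if r['xy'][0]<330: print(c,[np.round(x,3) for x in chuckfit(W,r['pixels']&(d>0),J0,a0)])
go([445,349,200],Rg(-2.6,90)); go([440,200,230],Rg(-2.6,90))
# index angle by image: red pixels vs projected line
xs=np.array([.999,-.047,0]);ys=np.array([.047,.999,0]);H=np.array([517.5,245.3,55])
for c in('top','side'):
    im=np.load(c+'5.npz')['im'];hsv=cv2.cvtColor(im,cv2.COLOR_RGB2HSV)
    red=((hsv[...,0]<8)|(hsv[...,0]>172))&(hsv[...,1]>110)&(hsv[...,2]>70)
    t=proj(c,H+75*xs+80*(.79*ys+[0,0,.61]))[0];yy,xx=np.where(red);k=np.hypot(xx-t[0],yy-t[1])<22;xx,yy=xx[k],yy[k]
    print(c,len(xx),t,xx.min(),xx.max(),yy.min(),yy.max())
    for al in np.radians([34,36,38,40,42]):
        L=proj(c,[H+75*xs+s*(np.cos(al)*ys+np.array([0,0,np.sin(al)])) for s in(40,100)])
        dd=L[1]-L[0];n=np.array([-dd[1],dd[0]])/np.hypot(*dd);e=(np.c_[xx,yy]-L[0])@n;print(np.degrees(al).round(),'mean px off',e.mean().round(2),e.std().round(2))
E
```

```text
clock: 16.15
eef_pos: [509.9, 67.1, 217.8]
tool_rot: [3.131, -0.522, 1.527]
force: [-0.2, 0.2, 0.5]
width: 85.4
gripper_force: 0.0
top [array([ 5.15925e+02,  2.02380e+02,  5.38980e+01, -1.60500e+00,
       -1.80000e-02]), np.int64(470), np.float64(1.265)]
side [array([ 5.15158e+02,  2.01112e+02,  5.18200e+01, -1.58900e+00,
       -2.50000e-02]), np.int64(352), np.float64(0.821)]
side [array([515.5  , 201.   ,  52.   ,  -1.618,   0.   ]), np.int64(0), np.float64(nan)]
xyz [232.4, -76.1, 151.6] rv [0.413, -0.406, -1.531] | q [0.82, 0.8, -1.12, 1.97, 0.3, 0.67, -0.38] p [508.3  68.8 215.8]
xyz [118.1, -74.1, 51.2] rv [0.413, -0.406, -1.531] | q [0.82, 0.8, -1.12, 1.97, 0.3, 0.67, -0.38] p [508.3  68.8 215.8]
top 65 [237.42399362 163.99152324] 225 259 161 167
34.0 mean px off 0.88 0.73
36.0 mean px off 0.43 0.71
38.0 mean px off -0.03 0.77
40.0 mean px off -0.52 0.89
42.0 mean px off -1.03 1.07
side 43 [227.1984112  201.57693884] 217 246 200 205
34.0 mean px off 1.46 0.9
36.0 mean px off 0.45 1.13
38.0 mean px off -0.6 1.64
40.0 mean px off -1.65 2.24
42.0 mean px off -2.71 2.88
  return _methods._mean(a, axis=axis, dtype=dtype,
  ret = ret.dtype.type(ret / rcount)
```

```bash
python3 -m creep '[{"jaw":1,"xyz":[15,-10,0],"angular":[0.05,-0.05,-0.17]},{"jaw":1,"xyz":[30,-20,5],"angular":[0.09,-0.09,-0.34]},{"jaw":1,"xyz":[45,-30,10],"angular":[0.14,-0.14,-0.5]},{"jaw":1,"xyz":[60,-40,20],"angular":[0.18,-0.18,-0.67]},{"jaw":1,"xyz":[75,-50,30],"angular":[0.23,-0.22,-0.84]},{"jaw":1,"xyz":[90,-60,40],"angular":[0.27,-0.27,-1.0]},{"jaw":1,"xyz":[105,-70,50],"angular":[0.32,-0.31,-1.17]},{"jaw":1,"xyz":[118,-74,51],"angular":[0.36,-0.36,-1.34]},{"jaw":1,"xyz":[118,-74,51],"angular":[0.413,-0.406,-1.53]},{"jaw":1,"xyz":[118,-74,51],"angular":[0.413,-0.406,-1.53]},{"jaw":1,"xyz":[118,-74,51],"angular":[0.413,-0.406,-1.53]}]'
python3 - <<'E'
from h import *
go([443,349,110],Rg(-2.6,90))
E
```

```text
clock: 17.73
eef_pos: [440.8, 199.3, 230.1]
tool_rot: [-3.141, -0.0, 3.092]
force: [0.2, -0.2, 0.1]
width: 85.3
gripper_force: 0.0
xyz [5.2, 149.7, 120.1] rv [-0.0, -0.0, -0.004] | q [0.27, 0.69, -1.2, 1.97, 0.76, 1.03, 0.23] p [440.8 199.3 230.1]
```

```bash
python3 -m creep '[{"jaw":1,"xyz":[1,40,10],"angular":[0,0,0]},{"jaw":1,"xyz":[3,90,30],"angular":[0,0,0]},{"jaw":1,"xyz":[5,130,60],"angular":[0,0,0]},{"jaw":1,"xyz":[5,150,100],"angular":[0,0,0]},{"jaw":1,"xyz":[5,150,120],"angular":[0,0,0]},{"jaw":1,"xyz":[5,150,120],"angular":[0,0,0]}]'
python3 - <<'E'
from h import *
go([443,349,55],Rg(-2.6,90))
im,d=viewer.get_image('side');W=cloud('side',d)
u,v=proj('side',[445,349,60])[0].astype(int);x0,y0=u-70,v-70
im2=im.copy();
save(cv2.resize(im[y0:y0+110,x0:x0+140],(763,600),interpolation=cv2.INTER_CUBIC),'c5.png')
rod=(d>0)&(W[...,0]<462)&(W[...,0]>405)&(abs(W[...,2]-58)<8)&(abs(W[...,1]-350)<14)
print(rod.sum(),W[rod].mean(0),W[rod].min(0),W[rod].max(0))
E
```

```text
clock: 18.48
eef_pos: [443.1, 347.4, 109.1]
tool_rot: [-3.138, -0.001, 3.092]
force: [-0.8, -1.1, 1.1]
width: 85.4
gripper_force: 0.0
xyz [0.1, 1.8, 54.1] rv [-0.003, -0.001, -0.004] | q [-0.14, 0.91, -0.98, 1.86, 0.96, 0.93, -0.07] p [443.1 347.4 109.1]
132 [433.17457204 351.55201211  57.17075085] [410.27776589 343.41254933  50.00141474] [461.96177517 358.97749157  62.87653316]
```

View pics/c5.png

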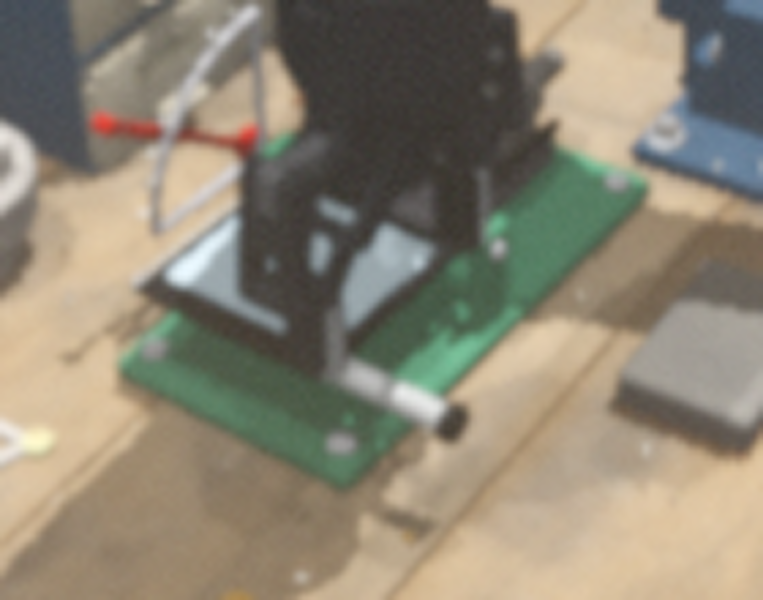

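```bash
python3 -m creep '[{"jaw":1,"xyz":[2,1,15],"angular":[0,0,0]},{"jaw":1,"xyz":[2,1,30],"angular":[0,0,0]},{"jaw":1,"xyz":[2,1,45],"angular":[0,0,0]},{"jaw":1,"xyz":[2,1,54],"angular":[0,0,0]},{"jaw":1,"xyz":[2,1,54],"angular":[0,0,0]},{"jaw":1,"xyz":[2,1,54],"angular":[0,0,0]}]' && python3 -m creep '[{"jaw":0,"xyz":[0,0,0],"angular":[0,0,0]},{"jaw":-0.4,"xyz":[0,0,0],"angular":[0,0,0]},{"jaw":-1,"xyz":[0,0,0],"angular":[0,0,0]},{"jaw":-1,"xyz":[0,0,0],"angular":[0,0,0]},{"jaw":-1,"xyz":[0,0,0],"angular":[0,0,0]},{"jaw":-1,"xyz":[0,0,0],"angular":[0,0,0]},{"jaw":-1,"xyz":[0,0,0],"angular":[0,0,0]},{"jaw":-1,"xyz":[0,0,0],"angular":[0,0,0]}]'
```

```text
clock: 19.27
eef_pos: [441.4, 351.1, 56.9]
tool_rot: [3.141, 0.002, 3.095]
force: [-0.4, 1.1, 0.2]
width: 85.4
gripper_force: 0.0
clock: 20.27
eef_pos: [441.4, 347.7, 56.7]
tool_rot: [-3.136, 0.002, 3.093]
force: [-1.9, -6.0, 6.4]
width: 10.0
gripper_force: 58.5
```

```bash
python3 -m creep '[{"jaw":-1,"xyz":[0,-0.4,-8.7],"angular":[0,0,0]},{"jaw":-1,"xyz":[0,-1.5,-17.4],"angular":[0,0,0]},{"jaw":-1,"xyz":[0,-3.4,-25.9],"angular":[0,0,0]},{"jaw":-1,"xyz":[0,-6,-34.2],"angular":[0,0,0]},{"jaw":-1,"xyz":[0,-9.4,-42.3],"angular":[0,0,0]},{"jaw":-1,"xyz":[0,-13.4,-50],"angular":[0,0,0]},{"jaw":-1,"xyz":[0,-17.1,-55.9],"angular":[0,0,0]},{"jaw":-1,"xyz":[0,-20.1,-60.2],"angular":[0,0,0]},{"jaw":-1,"xyz":[0,-20.1,-60.2],"angular":[0,0,0]},{"jaw":-1,"xyz":[0,-20.1,-60.2],"angular":[0,0,0]}]'
cat > ang.py <<'E'
from h import *
out=[]
for c in('top','side'):
    im,d=viewer.get_image(c);W=cloud(c,d);np.savez(c+'6.npz',im=im,d=d,W=W)
    for r in silhouettes(c,'mirror')[:1]:
        w=W[r['pixels']&(d>0)]
        xs=np.array([.999,-.047,0]);ys=np.array([.047,.999,0]);H=np.array([517.5,245,55]);q=w-H
        a,b,z=q@xs,q@ys,q[:,2];k=(abs(a)<48)&(b>5)&(b<110)
        for _ in range(4):
            m=np.polyfit(b[k],z[k],1);k&=abs(z-np.polyval(m,b))<3
        print(c,round(r['score'],2),k.sum(),'angle',np.degrees(np.arctan(m[0])),np.arctan(m[0]),'icpt',m[1])
    hsv=cv2.cvtColor(im,cv2.COLOR_RGB2HSV)
    red=((hsv[...,0]<8)|(hsv[...,0]>172))&(hsv[...,1]>150)&(hsv[...,2]>80)
    q=W-H;a,b,z=q@xs,q@ys,q[...,2];k=red&(d>0)&(abs(a-75)<14)&(b>20)&(b<110)&(z>0)
    b,z=b[k],z[k];print(' index: mean',b.mean(),z.mean(),len(b),np.degrees(np.arctan2(z,b).mean()),np.degrees(np.median(np.arctan2(z,b))))
    u,v=proj(c,[530,300,80])[0].astype(int);x0,y0=u-50,v-50;out.append(cv2.resize(im[y0:y0+100,x0:x0+100],(400,400),interpolation=cv2.INTER_CUBIC))
import sys;save(np.hstack(out),sys.argv[1])
E
python3 ang.py c6.png
```

```text
clock: 21.52
eef_pos: [440.5, 330.2, 116.5]
tool_rot: [-3.141, 0.001, 3.094]
force: [2.2, -3.7, -7.9]
width: 9.7
gripper_force: 58.4
top 0.63 243 angle 34.984128409873804 0.6105882266927862 icpt 5.134838016328322
 index: mean nan nan 0 nan nan
side 0.63 152 angle 31.99769776532481 0.5584651790629498 icpt 6.799241208456687
 index: mean 85.63451980179488 62.235562633519685 11 36.02961225070183 36.14325757215018ang.py:15: RuntimeWarning: Mean of empty slice.
  b,z=b[k],z[k];print(' index: mean',b.mean(),z.mean(),len(b),np.degrees(np.arctan2(z,b).mean()),np.degrees(np.median(np.arctan2(z,b))))
  ret = ret.dtype.type(ret / rcount)
  return _methods._mean(a, axis=axis, dtype=dtype,
```

View pics/c6.png

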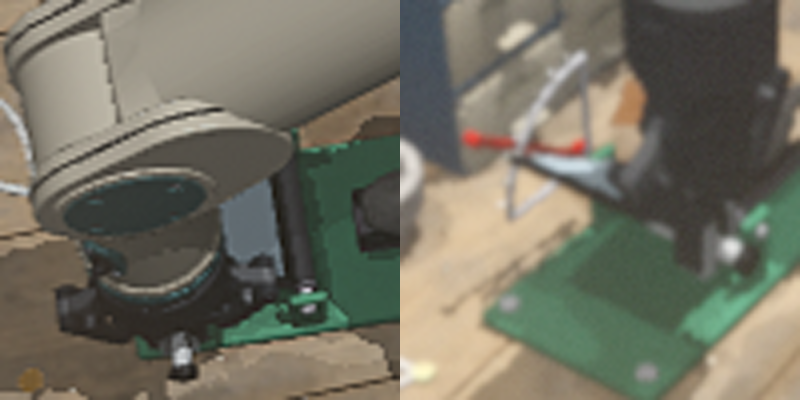

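Run:
```python
from h import *
xs=np.array([.999,-.047,0]);ys=np.array([.047,.999,0]);H=np.array([517.5,245,55])
sh=[]
for c in('top','side'):
    im=np.load(c+'.npz')['im'];hsv=cv2.cvtColor(im,cv2.COLOR_RGB2HSV).astype(int)
    t=proj(c,H+75*xs+60*(.79*ys+[0,0,.61]))[0]
    red=((hsv[...,0]<9)|(hsv[...,0]>171))&(hsv[...,1]>110)&(hsv[...,2]>60)
    yy,xx=np.where(red);k=np.hypot(xx-t[0],yy-t[1])<26;xx,yy=xx[k],yy[k]
    for u in range(xx.min(),xx.max()+1): print((u,yy[xx==u].min(),yy[xx==u].max()),end=' ')
    print();m=np.polyfit(xx,yy,1);print(c,'slope',m[0],'mean',xx.mean(),yy.mean())
    print('pivot pred',proj(c,H+75*xs).round(1).tolist())
    for al in range(30,44,2):
        a=np.radians(al);L=proj(c,[H+75*xs+s*(np.cos(a)*ys+np.array([0,0,np.sin(a)])) for s in(10,60,100)]);dd=L[2]-L[0]
        print(al,dd[1]/dd[0],L[2].round(1))
    u,v=t.astype(int);sh.append(cv2.resize(im[v-20:v+25,u-30:u+30],(400,300),interpolation=cv2.INTER_NEAREST))
save(np.vstack(sh),'red.png')
```

```text
(225, np.int64(161), np.int64(164)) (226, np.int64(161), np.int64(164)) (227, np.int64(161), np.int64(164)) (228, np.int64(162), np.int64(164)) (229, np.int64(162), np.int64(163)) (230, np.int64(162), np.int64(164)) (231, np.int64(163), np.int64(164)) (232, np.int64(163), np.int64(164)) (233, np.int64(163), np.int64(164)) (234, np.int64(163), np.int64(164)) (235, np.int64(163), np.int64(164)) (236, np.int64(163), np.int64(164)) (237, np.int64(163), np.int64(164)) (238, np.int64(164), np.int64(164)) (239, np.int64(164), np.int64(164)) (240, np.int64(164), np.int64(164)) Traceback (most recent call last):
  File "<stdin>", line 9, in <module>
    return umr_minimum(a, axis, None, out, keepdims, initial, where)
ValueError: zero-size array to reduction operation minimum which has no identity
```

Run:
```python
from h import *
xs=np.array([.999,-.047,0]);ys=np.array([.047,.999,0]);H=np.array([517.5,245,55])
for c in('top','side'):
  print(c,'pivot pred',proj(c,H+75*xs).round(1).tolist())
  for sfx in('','5'):
    im=np.load(c+sfx+'.npz')['im'].astype(float)
    t=proj(c,H+75*xs+60*(.79*ys+[0,0,.61]))[0]
    w=im[...,0]-np.maximum(im[...,1],im[...,2]);v,u=np.mgrid[:420,:560]
    w=np.where((np.hypot(u-t[0],v-t[1])<28)&(w>35),w,0)
    n,l,st,ce=cv2.connectedComponentsWithStats((w>0).astype(np.uint8),connectivity=8)
    w=np.where(l==1+np.argmax(st[1:,4]),w,0)
    C=[(i,round((w[:,i]*v[:,i]).sum()/w[:,i].sum(),2),round(w[:,i].sum())) for i in np.where(w.sum(0)>0)[0]]
    print(sfx,C)
    A=np.array(C);m=np.polyfit(A[2:-2,0],A[2:-2,1],1);print('slope',m)
  for al in range(32,44,2):
    a=np.radians(al);L=proj(c,[H+75*xs+s*(np.cos(a)*ys+np.array([0,0,np.sin(a)])) for s in(0,60,100)]);dd=L[2]-L[0]
    print(al,round(dd[1]/dd[0],3),L[2].round(1),end='; ')
  print()
```

```text
top pivot pred [[262.8, 167.8]]
 [(np.int64(245), np.float64(164.92), 143), (np.int64(246), np.float64(164.98), 137), (np.int64(247), np.float64(164.97), 134), (np.int64(248), np.float64(165.0), 54), (np.int64(249), np.float64(165.39), 106), (np.int64(250), np.float64(165.41), 99), (np.int64(251), np.float64(165.48), 101), (np.int64(252), np.float64(165.53), 105), (np.int64(253), np.float64(166.04), 135), (np.int64(254), np.float64(166.4), 108), (np.int64(255), np.float64(166.38), 104), (np.int64(256), np.float64(166.44), 105), (np.int64(257), np.float64(166.51), 123), (np.int64(258), np.float64(166.52), 113), (np.int64(259), np.float64(166.44), 109), (np.int64(260), np.float64(166.72), 218), (np.int64(261), np.float64(166.47), 339), (np.int64(262), np.float64(166.36), 140)]
slope [  0.14103297 130.19314286]
5 [(np.int64(244), np.float64(166.0), 36), (np.int64(245), np.float64(164.92), 149), (np.int64(246), np.float64(164.99), 142), (np.int64(247), np.float64(164.97), 136), (np.int64(248), np.float64(165.0), 57), (np.int64(249), np.float64(165.38), 110), (np.int64(250), np.float64(16
[... 1421 characters left out ...]
4(200.97), 348), (np.int64(218), np.float64(201.01), 473), (np.int64(219), np.float64(201.12), 482), (np.int64(220), np.float64(201.4), 344), (np.int64(221), np.float64(201.48), 246), (np.int64(222), np.float64(201.89), 160), (np.int64(223), np.float64(201.97), 163), (np.int64(224), np.float64(201.98), 183), (np.int64(225), np.float64(202.03), 199), (np.int64(226), np.float64(202.05), 202), (np.int64(227), np.float64(202.34), 244), (np.int64(228), np.float64(202.08), 182), (np.int64(229), np.float64(202.48), 83)]
slope [1.40666667e-01 1.70428667e+02]
32 0.033 [220.9 204.5]; 34 0.093 [221.3 203.1]; 36 0.155 [221.8 201.6]; 38 0.219 [222.3 200.2]; 40 0.287 [222.8 198.8]; 42 0.357 [223.4 197.4];
```

Run:
```python
from h import *
xs=np.array([.999,-.047,0]);ys=np.array([.047,.999,0]);H=np.array([517.5,245,55])
S=10;out=[]
def D(a):a=np.radians(a);return np.cos(a)*ys+np.array([0,0,np.sin(a)])
for f,als,ctr in(('side',[0],(233,222)),('side6',[33,36,39],(240,205))):
    im=np.load(f+'.npz')['im'];x0,y0=ctr[0]-20,ctr[1]-28
    b=cv2.resize(im[y0:y0+56,x0:x0+40],(400,560),interpolation=cv2.INTER_NEAREST)
    for al,col in zip(als,[(255,255,0),(0,255,255),(255,0,255)]):
        n=np.cross(xs,D(al))
        for off in(3,-3):
            P=proj('side',[H+50*xs+10*D(al)+off*n,H+50*xs+110*D(al)+off*n,H-50*xs+110*D(al)+off*n])
            P=((P-[x0-.5,y0-.5])*S).astype(int);cv2.polylines(b,[P.reshape(-1,1,2)],False,col,1)
    out.append(b)
save(np.hstack(out),'ov.png')
```

```text
(no output)
```

View pics/ov.png

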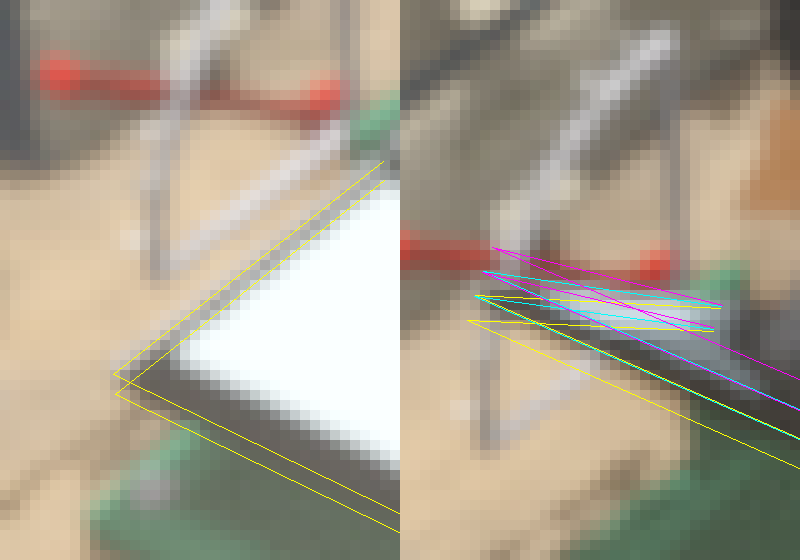

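```bash
cat > edge.py <<'E'
from h import *
import sys
xs=np.array([.999,-.047,0]);ys=np.array([.047,.999,0]);H=np.array([517.5,245,55])
def D(a):a=np.radians(a);return np.cos(a)*ys+np.array([0,0,np.sin(a)])
def pred(al,u):
    n=np.cross(xs,D(al));P=proj('side',[H+50*xs+110*D(al)-3*n,H-30*xs+110*D(al)-3*n]);return P[0,1]+(u-P[0,0])*(P[1,1]-P[0,1])/(P[1,0]-P[0,0])
def obs(f,al,us):
    im=np.load(f+'.npz')['im'].astype(float).mean(-1);r=[]
    for u in us:
        v0=pred(al,u);vs=np.arange(int(v0)-9,int(v0)+6);p=im[vs,u]
        g=np.diff(p);i=4+np.argmax(g[4:]);w=np.clip(g[max(i-1,0):i+2],0,None);r.append((w*(vs[max(i-1,0):i+2][:len(w)]+.5)).sum()/w.sum())
    return np.array(r)
u0=np.arange(232,251);o=obs('side',0,u0);e0=o-pred(0,u0);print(e0.round(1))
u1=np.arange(233,247);o=obs(sys.argv[1],34,u1)
for al in(31,32,33,34,35,36,37,38): e=o-pred(al,u1);print(al,round(np.median(e),2),e.round(1).tolist() if al==34 else '')
print('match',np.interp(np.median(e0),[np.median(o-pred(a,u1)) for a in range(28,42)],range(28,42)))
E
python3 edge.py side6
```

```text
[-1.1 -1.1 -0.7 -1.3 -1.4 -0.3  0.6  0.4 -0.9 -0.3  1.9  0.4  0.  -0.7
 -0.3 -0.2 -0.1 -0.2 -0.8]
31 -3.96 
32 -3.04 
33 -2.12 
34 -1.19 [-1.2, -1.3, -1.1, -1.2, -1.0, -1.3, -1.5, -1.7, -1.5, -1.2, -1.4, -1.0, -1.2, -0.9]
35 -0.26 
36 0.67 
37 1.6 
38 2.53 
match 34.96037332845602
```

Run:
```python
from fit import *
s=ctrl.read_state();print(s['clock'],s['eef_pos'],s['force'],s['width'],s['gripper_force'])
f=np.load('side6.npz')
for c in('side',):
    im,d=viewer.get_image(c);W=cloud(c,d)
    for r in silhouettes(c,'drill_chuck'):
        print(r['score'],np.median(W[r['pixels']&(d>0)],0))
print(ctrl.finish_job())
```

```text
21.725 [440.47988776 330.26941191 116.46041645] [  1.66282074  -5.31974322 -10.07990905] 9.483844046039078 58.38883996009827
0.64 [393.24430503 -82.65641708  66.40205374]
0.48 [499.39832529 140.20076401  56.74234441]
the job is handed in; nothing more can be done
None
```

The job is handed in: the chuck lies in the V cradle with its jaws towards the mirror, and the gripper is still holding the flap at about 35° (0.61 rad), which matches the red index arm to within about 1° by the camera images.

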